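Push a bracket out through the bench's spring flap

TASK

Slide the iron bracket along the slate deck, away from you, and out through the yellow spring flap so that it drops into the metal catch bin: one finger pushes the flap open and holds it while the other finger pushes the bracket through, so that the flap does not press on the bracket. Push gently, without pinching or lifting the bracket. Afterwards let the flap swing fully shut, and leave the mug, the nut driver and the porcelain pull where they are.

Things in the scene. Friction and masses are not known exactly. Their poses are not given: they have to be found in the camera images.
- deck: Fixed raised bench deck, in one unit with rim and catch bin. Origin on the work surface (z = 0) under the middle of the deck's far edge; x is horizontal, across the deck towards the bin (the push direction), y left, z up. Dark slate top at z = 75 mm, from x = -240 to 0, y = -230 to 230. Side rims 12 mm wide at y = +-224, 25 high.
- gap_middle (a point): On the slate's far edge, middle of the gap in the rim (deck frame 0, 0, 75 mm); axes as the deck. A wooden rim stands along the far edge, deck x = -12 to 4, 40 mm high over the slate, except in the 164 mm gap at y = -82 to 82, which the flap closes. Just beyond the edge the deck drops sheer into the bin.
- bin_floor (a point): Centre of the catch bin's floor (deck frame 95, 0, 5 mm). Metal bin on the work surface, open above: inside deck x = 4 to 186, y = -116 to 116 mm, walls 50 mm high (25 below the slate), so fingers at slate height pass over them.
- flap (a joint): Yellow flap's angle: 0 shut, positive as it swings out over the bin (deck +x), to 1.6 rad. Upright hinge at the gap's left (+y) end; a spring shuts it: 0.15 N m when shut plus 0.10 per rad (2 to 4 N on a finger 70 to 110 mm from the hinge). Panel 154 mm long, 38 high, 8 thick; shut, it spans deck x = 2 to 10, y = -75 to 79, z = 78 to 116. Open above: a finger pointing down can push it.
- flap_hinge (a point): Point on the flap's upright hinge axis (deck frame x = 0, y = 81, z = 97 mm).
- flap_free_edge (a point): Point on the flap's free end at mid height, 156 mm from the hinge axis; moves with the flap.
- bracket: Rust-brown iron U bracket, about 250 g, on the slate 90 to 120 mm before the gap. 40 mm along its x (the push direction, turned up to 0.2 rad), 50 along y; base 6 thick, two upright flanges 50 wide, 6 thick, 30 high across its near and far ends, outer faces flat at x = +-20: push on the near one. Origin: centre of the underside, right below the centre of mass.
- mug: Cobalt blue enamel mug full of washers, 80 mm across, 78 high, handle to its y side, upright on the deck left of the lane. Origin: centre of its underside. Leave alone.
- nut_driver: Square steel nut driver with a red handle, about 170 mm long along x, 26 thick, lying on the deck right of the lane. Origin: underside, near the middle. Leave alone.
- pull: Loose white porcelain drawer pull, 34 mm across, 31 high, upright on the deck left of the lane near the rim. Origin: centre of its underside. Leave alone.
There are look-alikes about, which are no part of the job. Of the things like the bracket, leave any that is black or blue; of the rest the larger one is meant.

How it is judged:
By the outcome, as a careful person would: the job done as asked, in the order asked, and still so for the second after the job is handed in, with the robot touching nothing.
It also fails if it takes over 35 s, if anything falls off the work surface, if the arm or the gripper's body presses on something with over 40 N, if the wrist force passes 120 N, or if a joint passes its speed limit or range.

ROBOT

A 6-joint arm with a two-finger parallel gripper is mounted at the origin on the work surface. World frame = base frame: x ahead of the robot, y to its left, z up, the work surface at z = 0. Lengths are in mm, angles in rad, forces in N, time in s.
With the tool pointing down it reaches from about 400 to 925 mm from the base axis. Payload 12.5 kg.
Tool frame: the origin (TCP) lies midway between the tips of the shut fingers; the grasp point (between the pads) lies 19 mm behind it (env.grip_depth is the distance from the TCP to the grasp point, in mm); z points along the fingers, y is the line along which they close (so a half turn about z gives the same grasp; the last joint's range is limited). The gripper opens to 95 mm and grips with 3 to 60 N. Pads are 20 mm wide; open, the fingers measure 119 mm over their backs; the gripper's body (75 mm by 180 mm) begins 59 mm behind the grasp point.
Start: joints at [1.231, 0.491, 1.559, -0, 1.092, -0.106], TCP at [144.779, 608.018, 214.661] pointing down, gripper open.
Joint ranges: [-3.1, 3.1], [-0.84, 2.19], [0.05, 2.79], [-1.13, 4.28], [0.06, 2.93], [-2.69, 2.69]. Speed limits (rad/s): [2.22, 2.22, 2.79, 3.14, 3.14, 3.14].

INTERFACE

Orientations are given as [roll, pitch, yaw] about the fixed x, y, z axes, in that order (R = Rz(yaw) Ry(pitch) Rx(roll)).
In Python, from cell import monitor, viewer, order, env gives the robot as it stands.
- The arm moves only by the tool move_arm, never from a script. Its argument "moves" is one flat list of numbers, 4 for each row, row after row: the shift along the tool's x, y, z normalised to -1 to 1, where 1 is 0.15 m, then the turn about the tool's z normalised to -1 to 1, where 1 is pi/2 rad. A call has 1 to 10 rows; each row shifts and turns the commanded pose from where the row before left it, along the tool's axes as they then stand; what a row does not reach is not made up. A row lasts 1/8 s, in which the tool goes at most 62.5 mm and 10.7 degrees, less where a joint would pass 70% of its speed; a pose out of reach is approached as far as the arm can. A call with a number of a shift or a turn outside -1 to 1 is refused whole. A call with a gripper value outside its range is refused whole. "claw" is the finger opening in mm, from 0 to 95.1, set as the call begins (left out, the last holds). The fingers move at their own pace and stop on an object; the grip force is fixed at half the most. Time passes only in rows, so rows that do not move let the fingers close. It gives the time, the measured TCP pose, the force, the opening and the grip force at its end, in the units of the state.
- monitor.state(): the state, without advancing time (a new reading comes with each control period).
- viewer.read_camera(name): name is "side" or "top" or "wrist"; returns the picture (400x640x3 uint8, red, green, blue); there is no depth.
- viewer.camera_info(name): a dict with "K" (3x3 intrinsics, pixels), "dist_coeffs" ([k1, k2, p1, p2, k3] as OpenCV has them; the pictures are not rectified), "camera_from_world" (4x4, takes a point from world to camera coordinates). Camera axes: x right, y down, z forward; pixel columns grow to the right and rows downward; lengths in mm; the calibration is good to about 2 mm. A picture is of the moment at which its call begins: read the wrist's pose just before it. camera_info takes no time and is no camera call; for the wrist camera it gives the pose at the moment of the call.
- order.job_done(): hands the job in; it is judged then, once.
The state is a dict: "t": time; "joints": joint angles; "qvel": joint speeds; "tau": joint torques, N m; "eef_pos": TCP position; "tcp_rot": TCP orientation; "ft_force": force on the tool from outside, world axes, zero at the start; "moment": the same for the moment, N m; "opening": opening from 0.0 (shut) to 1.0 (fully open); "grip_force": force on a finger pad.
Only numpy, scipy, OpenCV 4.12 (cv2) and the standard library are available. Lean on these libraries where they do the work, as an engineer would, in place of code of your own. Each camera call takes 0.05 s, during which the arm holds its last target. There are 200 camera calls.

## Working session

There is one attempt and no reset: what is moved stays moved. The work goes in short steps, Python scripts to look and compute and a tool call to move; the robot and the scene stay as the last step left them, time stands still between calls to the robot, and variables do not carry over. Pictures are saved under pics/ and viewed, at most 10 in all, crops included, and the job is handed in when it is done.

Besides the shell and the picture viewer there is one more tool, called after "Request:" as a command line: name --argument value ..., lists and objects as JSON in quotes. move_arm: Moves the arm, as the interface text tells. Scaled input: -1 to 1 covers 0.15 m each way for a shift and pi/2 rad each way for a turn. Its arguments: {"type":"object","properties":{"moves":{"type":"array"},"claw":{"type":"number"}},"required":["moves"]}

```bash
ls; mkdir -p pics
python3 - <<'E'
from cell import monitor, viewer, order, env
import cv2,numpy as np
s=monitor.state();print(s)
for n in("top","side"):
    im=viewer.read_camera(n);cv2.imwrite(f"pics/{n}0.png",im[:,:,::-1])
    i=viewer.camera_info(n);print(n,np.round(i["K"],1).tolist(),i["dist_coeffs"],np.round(i["camera_from_world"],3).tolist())
E
```

```text
pics
{'t': 0.0, 'joints': array([ 1.23138034e+00,  4.91586230e-01,  1.55947186e+00, -3.26397962e-05,
        1.09168203e+00, -1.05608127e-01]), 'qvel': array([-1.45346926e-03,  3.82756231e-04,  2.34007729e-03,  3.86057384e-04,
       -2.21479265e-04, -8.58493842e-05]), 'tau': array([-6.05133464e-04, -6.12642932e+01, -2.58177692e+01,  6.91834255e-02,
        4.83019010e-02, -1.19616770e-04]), 'eef_pos': array([144.70875943, 607.75905186, 214.03745952]), 'tcp_rot': array([-3.14044853e+00, -9.21708689e-05,  2.90779980e+00]), 'ft_force': array([0.00843879, 0.55149394, 0.42999056]), 'moment': array([-0.03951948,  0.01896446,  0.01543126]), 'grip_force': 0.0, 'opening': 1.0012804905159216}
top [[457.4, 0.0, 315.7], [0.0, 457.4, 196.8], [0.0, 0.0, 1.0]] [-0.00078188  0.          0.          0.          0.        ] [[0.022, -0.999, -0.027, 82.633], [-0.998, -0.021, -0.06, 485.755], [0.06, 0.028, -0.998, 1049.724], [0.0, 0.0, 0.0, 1.0]]
side [[368.8, 0.0, 323.1], [0.0, 368.8, 200.8], [0.0, 0.0, 1.0]] [0.01890709 0.         0.         0.         0.        ] [[-0.934, -0.358, 0.016, 474.892], [-0.246, 0.608, -0.755, 141.143], [0.26, -0.708, -0.656, 798.868], [0.0, 0.0, 0.0, 1.0]]
```

View pics/top0.png

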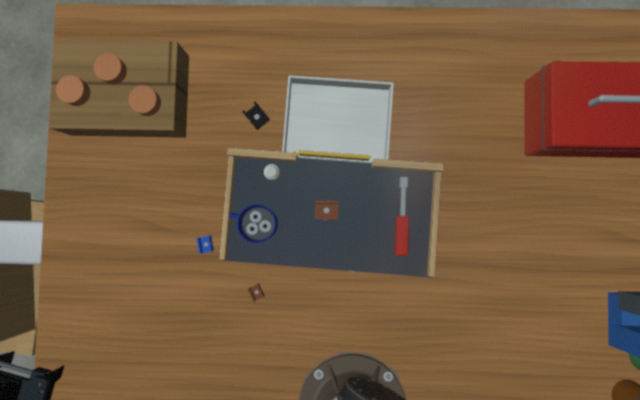

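View pics/side0.png

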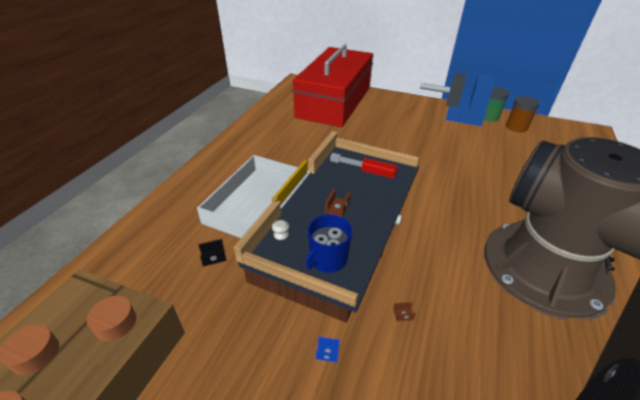

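The top view shows the bracket at (326,210), the flap at (333,155), the mug at (257,223), the pull at (271,172) and the driver at (403,215). The side view agrees. The small brown look-alike at (256,292) is off the deck.

```bash
cat > h.py <<'E'
import cv2,numpy as np
from cell import monitor, viewer, order, env
def ray(n,px,z,info=None):
    i=info or viewer.camera_info(n);T=np.array(i["camera_from_world"]);R,t=T[:3,:3],T[:3,3]
    p=cv2.undistortPoints(np.array(px,float).reshape(-1,1,2),np.array(i["K"]),np.array(i["dist_coeffs"])).reshape(-1,2)
    d=np.c_[p,np.ones(len(p))]@R;c=-R.T@t
    return c+d*((z-c[2])/d[:,2])[:,None]
def comp(m,near=None):
    n,l,s,c=cv2.connectedComponentsWithStats(m.astype(np.uint8))
    k=1+np.argmax(s[1:,4]) if near is None else 1+np.argmin(np.linalg.norm(c[1:]-near,axis=1)+(s[1:,4]<30)*1000)
    ys,xs=np.where(l==k);return np.c_[xs,ys].astype(np.float32)
E
python3 - <<'E'
from h import *
im=cv2.imread("pics/top0.png");hsv=cv2.cvtColor(im,cv2.COLOR_BGR2HSV);H,S,V=[hsv[...,k].astype(int) for k in range(3)]
roi=np.zeros(H.shape,bool);roi[145:275,222:440]=1
def show(n,m,z,near=None):
    p=comp(m,near);r=cv2.minAreaRect(p);b=cv2.boxPoints(r);w=ray("top",b,z)
    print(n,len(p),"px",p.mean(0).round(1),"ctr",ray("top",[r[0]],z).round(1)[0],"corners",w[:,:2].round(0).tolist(),"sides",np.linalg.norm(w[1]-w[0]).round(0),np.linalg.norm(w[2]-w[1]).round(0))
    return p
show("flap",roi&(H>20)&(H<32)&(S>170)&(V>120),116,(333,155))
show("bracket",roi&((H<14)|(H>172))&(S>90)&(V>50)&(V<170),105,(326,210))
show("redhandle",roi&((H<8)|(H>172))&(S>180)&(V>150),90,(402,235))
show("mug",roi&(H>105)&(H<128)&(S>170),153,(257,223))
show("pull",roi&(S<60)&(V>150),100,(271,172))
p=show("slate",roi&(V<90)&(S<120)&(S>20),75)
for q in [(326,210),(403,182),(352,271),(220,262),(232,150),(442,165),(435,277)]:print(q,hsv[q[1],q[0]],ray("top",[q],75).round(0)[0],ray("top",[q],100).round(0)[0])
a=cv2.resize(im[140:285,215:450],None,fx=3.3,fy=3.3,interpolation=cv2.INTER_NEAREST);cv2.imwrite("pics/c1.png",a)
E
```

```text
Traceback (most recent call last):
  File "h.py", line 10, in comp
    k=1+np.argmax(s[1:,4]) if near is None else 1+np.argmin(np.linalg.norm(c[1:]-near,axis=1)+(s[1:,4]<30)*1000)
                                                  ~~~~~~~~~^^^^^^^^^^^^^^^^^^^^^^^^^^^^^^^^^^^^^^^^^^^^^^^^^^^^^
ValueError: attempt to get argmin of an empty sequence
```

```bash
cat > m.py <<'E'
from h import *
import sys
im=cv2.imread(sys.argv[1]);hsv=cv2.cvtColor(im,cv2.COLOR_BGR2HSV);H,S,V=[hsv[...,k].astype(int) for k in range(3)]
a=cv2.resize(im[140:285,215:450],None,fx=3.3,fy=3.3,interpolation=cv2.INTER_NEAREST);cv2.imwrite("pics/c1.png",a)
roi=np.zeros(H.shape,bool);roi[145:275,222:440]=1
def show(n,m,z,near=None):
  try:
    p=comp(m,near);r=cv2.minAreaRect(p);b=cv2.boxPoints(r);w=ray("top",b,z)
    print(n,len(p),"px",p.mean(0).round(1),"ctr",ray("top",[r[0]],z).round(1)[0],"corners",w[:,:2].round(0).tolist(),"sides",np.linalg.norm(w[1]-w[0]).round(0),np.linalg.norm(w[2]-w[1]).round(0))
  except ValueError: print(n,"none")
show("flap",roi&(H>20)&(H<32)&(S>190)&(V>100),116,(333,155))
show("bracket",roi&((H<14)|(H>172))&(S>90)&(V>50)&(V<170),105,(326,210))
show("redhandle",roi&((H<8)|(H>172))&(S>180)&(V>150),90,(402,235))
show("mug",roi&(H>105)&(H<128)&(S>170),153,(257,223))
show("pull",roi&(S<60)&(V>150),100,(271,172))
show("slate",roi&(V<90)&(S<120)&(S>20),75)
for q in [(333,155),(326,210),(403,182),(352,271),(300,240),(271,172)]:print(q,hsv[q[1],q[0]],ray("top",[q],75).round(0)[0])
E
python3 m.py pics/top0.png
```

```text
flap none
bracket 366 px [326.1 209.6] ctr [450.8  67.9 105. ] corners [[469.0, 92.0], [470.0, 45.0], [432.0, 44.0], [431.0, 91.0]] sides 47.0 38.0
redhandle none
mug 86 px [239.5 223.7] ctr [411.7 235.6 153. ] corners [[437.0, 263.0], [447.0, 245.0], [387.0, 209.0], [376.0, 226.0]] sides 21.0 71.0
pull 117 px [269.5 171. ] ctr [532.5 191.5 100. ] corners [[531.0, 209.0], [550.0, 191.0], [534.0, 174.0], [515.0, 192.0]] sides 26.0 23.0
slate 16093 px [322.1 215.8] ctr [442.8  60.   75. ] corners [[337.0, 288.0], [577.0, 276.0], [549.0, -168.0], [313.0, -151.0]] sides 240.0 445.0
(333, 155) [ 24 155 151] [574.  55.  75.]
(326, 210) [ 95  22 149] [452.  68.  75.]
(403, 182) [ 96  18 142] [517. -99.  75.]
(352, 271) [ 18  39 111] [320.   9.  75.]
(300, 240) [105  56  73] [385. 124.  75.]
(271, 172) [ 69  10 173] [533. 191.  75.]
```

View pics/c1.png

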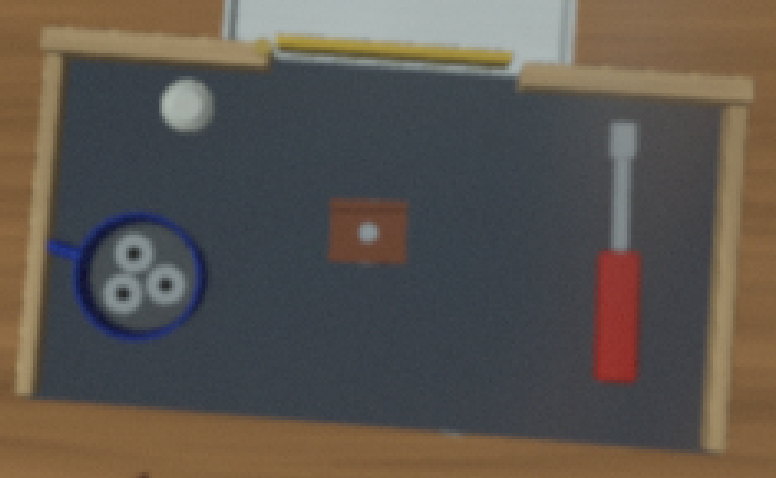

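The crop shows the flap from about (277,40) to (512,58), and the gap in the rim from (270,60) to (518,75). The lane between the bracket and the flap is empty. I'll fit the deck frame from the flap, the rim ends and the slate's near edge.

```bash
cat > d.py <<'E'
from h import *
im=cv2.imread("pics/top0.png");hsv=cv2.cvtColor(im,cv2.COLOR_BGR2HSV);H,S,V=[hsv[...,k].astype(int) for k in range(3)]
f=comp((H>20)&(H<32)&(S>135)&(V>100)&(np.arange(400)[:,None]>145)&(np.arange(400)[:,None]<165)&(np.arange(640)[None]>296)&(np.arange(640)[None]<372))
r=cv2.minAreaRect(f);w=ray("top",cv2.boxPoints(r),116);print("flap",len(f),w[:,:2].round(1).tolist())
c=lambda *q:[(215+a/3.3,140+b/3.3) for a,b in q]
print("flap top far edge z116",ray("top",c((277,36),(512,54)),116)[:,:2].round(1).tolist())
print("gap ends rim top z115 (near corners)",ray("top",c((268,67),(518,87)),115)[:,:2].round(1).tolist(),"far",ray("top",c((270,50),(522,64)),115)[:,:2].round(1).tolist())
print("near slate corners z75",ray("top",c((32,397),(703,448)),75)[:,:2].round(1).tolist())
print("rim far corners z115",ray("top",c((41,29),(752,78)),115)[:,:2].round(1).tolist())
print("bracket top corners z105",ray("top",c((330,199),(408,202),(406,264),(328,262)),105)[:,:2].round(1).tolist())
T=np.array(viewer.camera_info("top")["camera_from_world"]);print("cam",-T[:3,:3].T@T[:3,3])
E
python3 d.py
```

```text
flap 198 [[568.5, 127.9], [574.7, 127.6], [566.2, -18.9], [560.0, -18.5]]
flap top far edge z116 [[574.7, 127.9], [565.8, -23.1]]
gap ends rim top z115 (near corners) [[554.7, 133.3], [544.7, -27.4]] far [[565.7, 132.3], [559.6, -29.7]]
near slate corners z75 [[336.6, 287.8], [314.2, -155.5]]
rim far corners z115 [[576.7, 281.1], [553.3, -176.1]]
bracket top corners z105 [[470.9, 91.8], [470.1, 41.4], [430.1, 41.9], [430.3, 92.1]]
cam [ 420.18729321   62.88016492 1078.97870961]
```

Deck frame:
- The deck yaw is about -0.054 rad, with its origin at about (561, 52).
- The gap measures 161 to 162 mm (164 expected), the flap 151 to 154 mm and the bracket 50 x 40 mm. All match the given sizes.
- The bracket sits at deck (-111, 8.5), which fits the 90–120 mm given.

I'll line the finger axis up with the deck x axis, so the bracket sits between a leading flap finger and a trailing push finger.

Request:
move_arm --moves '[0, 0, 0, 0.11, 0, 0, 0, 0.11, 0, 0, 0, 0.11, 0, 0, 0, 0.11, 0, 0, 0, 0.11, 0, 0, 0, 0.11, 0, 0, 0, 0.11, 0, 0, 0, 0.11, 0, 0, 0, 0, 0, 0, 0, 0]' --claw 95

```text
t: 1.35
eef_pos: [144.7, 607.9, 214.5]
tcp_rot: [-3.142, 0.0, 1.529]
ft_force: [-0.8, -0.1, -0.5]
opening: 0.997
grip_force: 0.0
```

Request:
move_arm --moves '[-0.25, 0.166, 0, 0, -0.25, 0.166, 0, 0, -0.25, 0.166, 0, 0, -0.25, 0.166, 0, 0, -0.25, 0.166, 0, 0, -0.25, 0.166, 0, 0, -0.25, 0.166, 0, 0, -0.25, 0.166, 0, 0, -0.25, 0.166, 0, 0, 0, 0, 0, 0]'

```text
t: 2.6
eef_pos: [354.5, 259.0, 214.7]
tcp_rot: [3.141, -0.0, 1.525]
ft_force: [-0.6, 1.0, -0.2]
opening: 0.998
grip_force: 0.0
```

Request:
move_arm --moves '[-0.25, 0.159, 0, 0.005, -0.25, 0.159, 0, 0, -0.25, 0.159, 0, 0, -0.25, 0.159, 0, 0, -0.25, 0.159, 0, 0, 0, 0, 0, 0, 0, 0, 0, 0]'

```text
t: 3.48
eef_pos: [462.4, 68.1, 214.5]
tcp_rot: [-3.141, -0.0, 1.519]
ft_force: [-0.1, -0.2, 0.1]
opening: 0.997
grip_force: 0.0
```

Run:
```python
from h import *
i=viewer.camera_info("wrist");im=viewer.read_camera("wrist");cv2.imwrite("pics/w1.png",im[:,:,::-1])
cv2.imwrite("pics/s1.png",viewer.read_camera("side")[:,:,::-1])
import pickle;pickle.dump(i,open("w1.pkl","wb"));print(monitor.state()["eef_pos"])
```

```text
[462.27505984  68.426188   214.63192707]
```

View pics/w1.png

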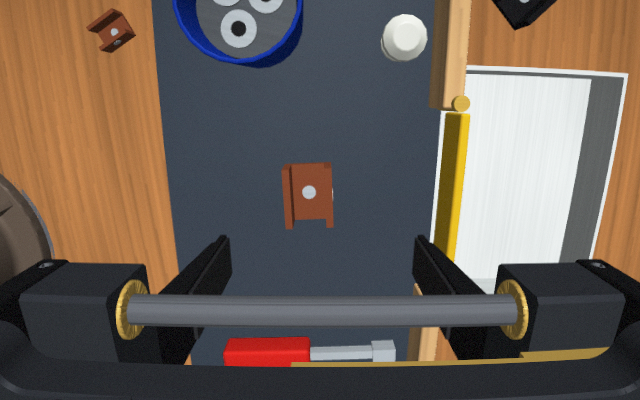

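The wrist view has forward to the right. The bracket's flange tops span (282,164), (331,163), (333,227) and (287,228). The hinge knob is at (460,103), and the fingers are on either side of the bracket. I'll check the positions.

Run:
```python
from h import *
import pickle
i=pickle.load(open("w1.pkl","rb"))
f=lambda q,z:ray("wrist",q,z,i)[:,:2].round(1).tolist()
im=cv2.imread("pics/w1.png");hsv=cv2.cvtColor(im,cv2.COLOR_BGR2HSV);H,S,V=[hsv[...,k].astype(int) for k in range(3)]
m=((H<14)|(H>172))&(S>90);m[:130]=0;m[250:]=0;m[:,:250]=0;m[:,350:]=0
p=comp(m,(308,195));print(len(p),f(cv2.boxPoints(cv2.minAreaRect(p)),105))
print("brk105",f([(282,164),(331,163),(333,227),(287,228)],105))
print("hinge",f([(460,103)],116),"flap far top edge",f([(470,115),(457,250)],116), "slate near edge",f([(153,0),(179,260)],75))
print("mug rim right/bottom",f([(240,68)],153),"pull",f([(405,37)],100),"finger tips",f([(229,237),(415,237)],214))
```

```text
2760 [[431.2, 99.5], [470.6, 98.9], [470.2, 44.4], [428.7, 44.9]]
brk105 [[432.2, 98.9], [470.8, 97.7], [470.1, 44.3], [432.0, 45.4]]
hinge [[567.1, 139.6]] flap far top edge [[575.0, 130.7], [570.7, 22.9]] slate near edge [[334.3, 233.6], [322.2, 7.1]]
mug rim right/bottom [[416.8, 167.9]] pull [[530.0, 189.0]] finger tips [[415.3, 81.1], [510.1, 76.3]]
```

Request:
move_arm --moves '[0, 0, 0.18, 0, 0, 0, 0.18, 0, 0, 0, 0.18, 0, 0, 0, 0.16, 0, 0, 0, 0.1, 0, 0, 0, 0.05, 0, 0, 0, 0.02, 0, 0, 0, 0, 0]'

```text
t: 4.58
eef_pos: [462.9, 67.6, 84.4]
tcp_rot: [3.141, -0.0, 1.518]
ft_force: [0.6, -0.4, 1.0]
opening: 0.996
grip_force: 0.0
```

Request:
move_arm --moves '[0, 0.03, 0, 0, 0, 0.03, 0, 0, 0, 0.03, 0, 0, 0, 0.03, 0, 0, 0, 0.03, 0, 0, 0, 0.03, 0, 0, 0, 0.03, 0, 0, 0, 0.03, 0, 0, 0, 0, 0, 0]'

```text
t: 5.7
eef_pos: [499.6, 65.4, 84.1]
tcp_rot: [3.14, -0.0, 1.518]
ft_force: [0.2, 0.0, -0.2]
opening: 0.997
grip_force: 0.0
```

Run:
```python
from h import *
a=viewer.read_camera("wrist")[:,:,::-1];b=viewer.read_camera("side")[:,:,::-1]
cv2.imwrite("pics/p2.png",np.vstack([cv2.resize(b[120:300,190:430],(640,480))[:300],cv2.resize(a,(480,300)).repeat(1,0) if 0 else cv2.copyMakeBorder(cv2.resize(a,(480,300)),0,0,0,160,0)]))
```

```text
(no output)
```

View pics/p2.png

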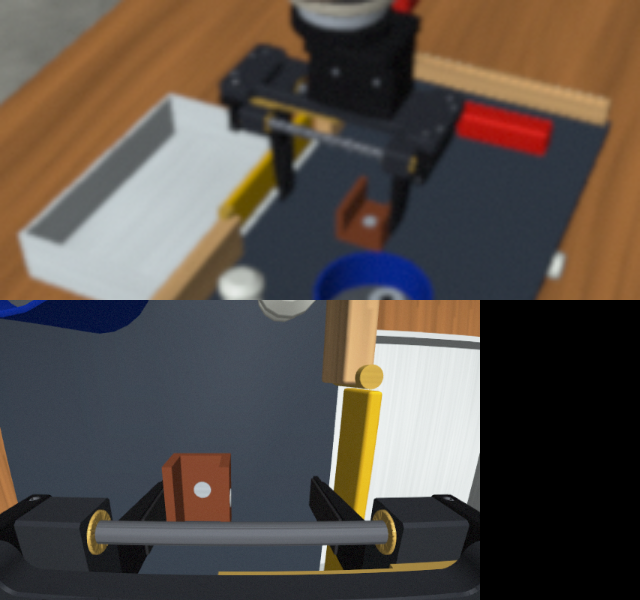

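The bracket is square against the push finger, and the front finger is just short of the flap. I'll keep pushing.

Request:
move_arm --moves '[0, 0.03, 0, 0, 0, 0.04, 0, 0, 0, 0.04, 0, 0, 0, 0.04, 0, 0, 0, 0.04, 0, 0, 0, 0.04, 0, 0, 0, 0.04, 0, 0, 0, 0.04, 0, 0, 0, 0, 0, 0]'

```text
t: 6.92
eef_pos: [545.2, 63.0, 83.9]
tcp_rot: [-3.141, -0.0, 1.518]
ft_force: [-3.1, 0.7, -0.3]
opening: 0.999
grip_force: 1.4
```

Run:
```python
from h import *
a=viewer.read_camera("wrist")[:,:,::-1];b=viewer.read_camera("side")[:,:,::-1]
cv2.imwrite("pics/p3.png",np.vstack([cv2.resize(b[120:300,190:430],(640,480))[:300],cv2.copyMakeBorder(cv2.resize(a,(480,300)),0,0,0,160,0)]))
```

```text
(no output)
```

View pics/p3.png

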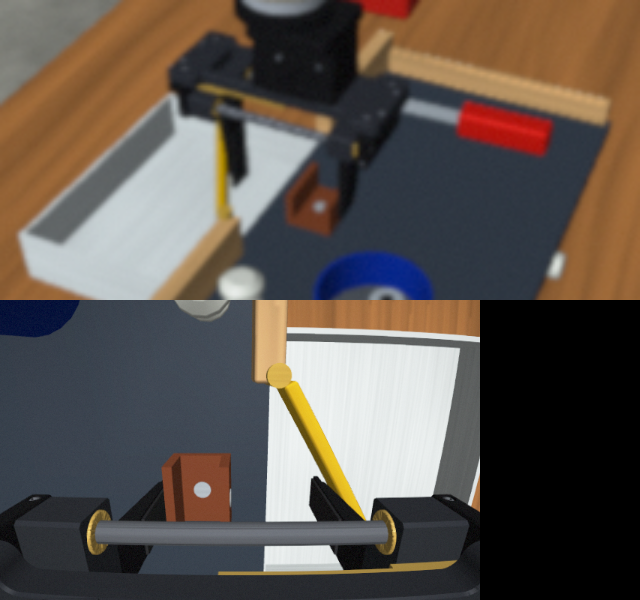

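The flap is held open by the front finger and the bracket follows squarely, with its far face 15–20 mm short of the edge. I'll keep going past the tipping point.

Request:
move_arm --moves '[0, 0.04, 0, 0, 0, 0.04, 0, 0, 0, 0.04, 0, 0, 0, 0.04, 0, 0, 0, 0.04, 0, 0, 0, 0.04, 0, 0, 0, 0.04, 0, 0, 0, 0.04, 0, 0, 0, 0.04, 0, 0, 0, 0, 0, 0]'

```text
t: 8.28
eef_pos: [600.2, 59.9, 84.3]
tcp_rot: [3.14, -0.0, 1.517]
ft_force: [-0.3, -2.2, -0.6]
opening: 0.998
grip_force: 1.1
```

Run:
```python
from h import *
a=viewer.read_camera("wrist")[:,:,::-1];b=viewer.read_camera("side")[:,:,::-1]
cv2.imwrite("pics/p4.png",np.vstack([cv2.resize(b[120:300,190:430],(640,480))[:300],cv2.copyMakeBorder(cv2.resize(a,(480,300)),0,0,0,160,0)]))
```

```text
(no output)
```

View pics/p4.png

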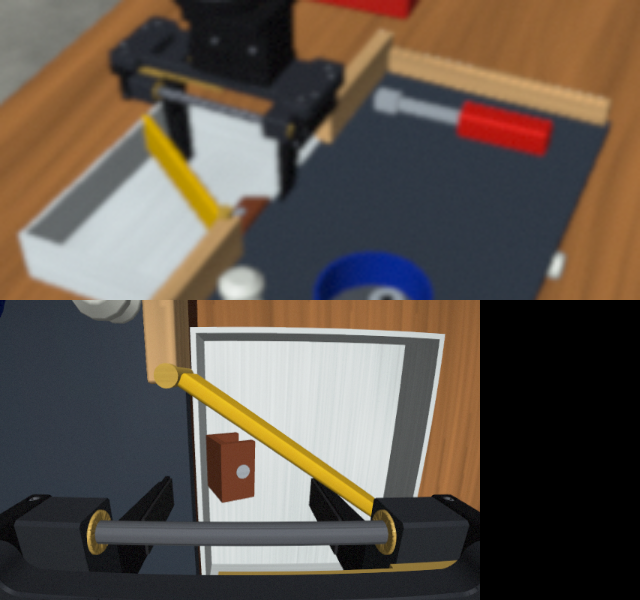

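The bracket has dropped into the bin and is clear of the flap. I'll retreat slowly so the flap follows the finger shut, then lift.

Request:
move_arm --moves '[0, -0.07, 0, 0, 0, -0.08, 0, 0, 0, -0.08, 0, 0, 0, -0.08, 0, 0, 0, -0.08, 0, 0, 0, -0.08, 0, 0, 0, -0.08, 0, 0, 0, -0.08, 0, 0, 0, -0.08, 0, 0, 0, -0.08, 0, 0]'

```text
t: 9.62
eef_pos: [480.2, 66.5, 84.2]
tcp_rot: [3.141, -0.0, 1.518]
ft_force: [1.0, -0.5, 0.0]
opening: 0.997
grip_force: 0.0
```

Request:
move_arm --moves '[0, 0, 0, 0, 0, 0, -0.1, 0, 0, 0, -0.2, 0, 0, 0, -0.2, 0, 0, 0, -0.2, 0, 0, 0, -0.2, 0, 0, -0.3, 0, 0, 0, -0.2, 0, 0, 0, 0, 0, 0, 0, 0, 0, 0]'

```text
t: 10.88
eef_pos: [407.0, 70.3, 219.4]
tcp_rot: [3.14, -0.0, 1.518]
ft_force: [0.2, 0.3, 0.6]
opening: 1.0
grip_force: 0.0
```

Run:
```python
from h import *
a=viewer.read_camera("wrist")[:,:,::-1];b=viewer.read_camera("side")[:,:,::-1];t=viewer.read_camera("top")[:,:,::-1]
cv2.imwrite("pics/p5.png",np.vstack([cv2.resize(b[120:300,190:430],(640,480))[:300],np.hstack([cv2.resize(a,(380,238)),cv2.resize(t[60:290,200:450],(260,238))])]))
```

```text
(no output)
```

View pics/p5.png

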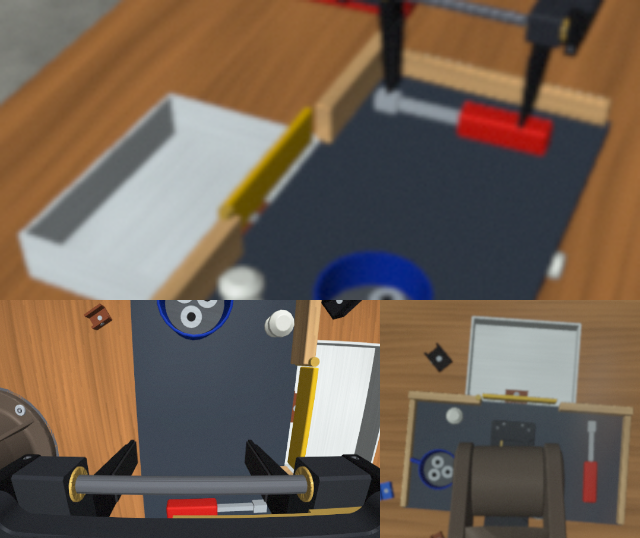

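The flap looks shut, with the bracket in the bin right beside the deck wall. I'll check numerically that the flap matches its shut position and that the bracket rests low.

Run:
```python
from h import *
i=viewer.camera_info("wrist")
w=viewer.read_camera("wrist")[:,:,::-1];t=viewer.read_camera("top")[:,:,::-1]
def flap(im):
    hsv=cv2.cvtColor(np.ascontiguousarray(im),cv2.COLOR_BGR2HSV);H,S,V=[hsv[...,k].astype(int) for k in range(3)]
    m=(H>20)&(H<32)&(S>135)&(V>100);m[:146]=0;m[165:]=0;m[:,:297]=0;m[:,372:]=0
    f=comp(m);return len(f),ray("top",cv2.boxPoints(cv2.minAreaRect(f)),116)[:,:2].round(1).tolist()
print(flap(cv2.imread("pics/top0.png")));print(flap(t))
s=viewer.read_camera("side")[:,:,::-1]
cv2.imwrite("pics/p6.png",np.vstack([np.hstack([cv2.resize(w[90:290,450:640],None,fx=2,fy=2),cv2.resize(t[125:175,290:385],(390,400),interpolation=cv2.INTER_CUBIC) if 0 else cv2.resize(t[135:175,305:355],None,fx=8,fy=10,interpolation=cv2.INTER_CUBIC)])]))
```

```text
(198, [[568.5, 127.9], [574.7, 127.6], [566.2, -18.9], [560.0, -18.5]])
(217, [[568.5, 127.9], [577.0, 127.5], [568.3, -19.0], [559.8, -18.5]])
```

View pics/p6.png

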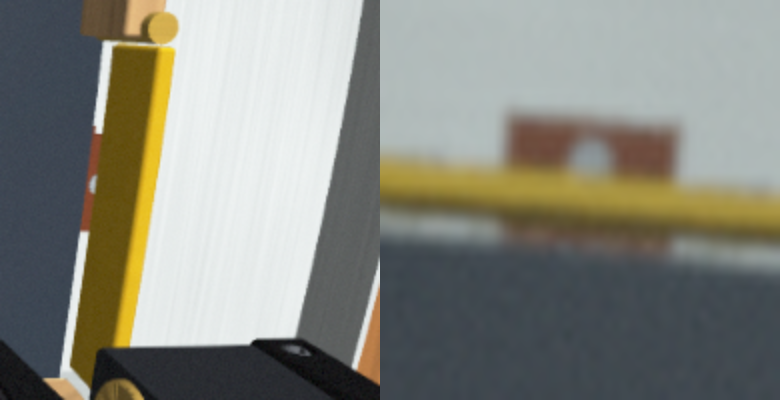

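The flap edge is back at its initial position. The bracket's apparent width of about 21.5 px puts it at z ≈ 16, which is on the bin floor.

```bash
python3 -c "
from cell import order
print(order.job_done())"
```

```text
the job is handed in; nothing more can be done
None
```

The bracket went out through the flap, which one finger held open, and it rests low in the catch bin; the flap is shut again, the mug, nut driver and pull look unmoved in the last pictures, and the job is handed in at about 11 s of the 35 s allowed.

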